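# Fetch the big mallet from the latched tool cupboard

## Robot

A 7-joint arm with a two-finger parallel gripper is mounted at the origin on the work surface. World frame = base frame: x ahead of the robot, y to its left, z up, the work surface at z = 0. Lengths are in mm, angles in rad, forces in N, time in s.
With the tool pointing down it reaches from about 425 to 950 mm from the base axis. Payload 4.7 kg.
Tool frame: the origin (TCP) lies midway between the tips of the shut fingers; the grasp point (between the pads) lies grip_depth behind it (grip_depth is the distance from the TCP to the grasp point, in mm); z points along the fingers, y is the line along which they close (so a half turn about z gives the same grasp; the last joint's range is limited). The gripper opens to 85 mm and grips with 20 to 120 N. Pads are 22 mm wide; open, the fingers measure 114 mm over their backs; the gripper's body (76 mm by 85 mm) begins 54 mm behind the grasp point. The pads swing forward as they close: fully open they stand 13 mm farther back than shut.
Start: joints at [1.182, 0.469, -0.049, 1.532, 0.024, 1.141, -0.082], TCP at [237.705, -631.779, 231.335] pointing down, gripper open.
Joint ranges: [-2.59, 2.59], [-0.33, 1.99], [-1.39, 1.29], [0.1, 2.45], [-1.04, 4.18], [0.21, 1.99], [-2.66, 2.66]. Speed limits (rad/s): [2.57, 2.57, 3.14, 3.14, 3.14, 3.14, 3.14].

## Interface

Orientations are given as [roll, pitch, yaw] about the fixed x, y, z axes, in that order (R = Rz(yaw) Ry(pitch) Rx(roll)).
In Python, from plant import get_obs, capture, camera_model, finish_job, grip_depth gives the robot as it stands.
- The arm moves only by the tool play_rows, never from a script. Its argument "targets" is a list that holds one entry, the list of rows, each a list of 7 numbers: the shift along the tool's x, y, z scaled (see below), then the turn, a rotation vector about the tool's x, y, z scaled (see below), then the gripper's target within -1 to 1 (fully open at 1, half-way at 0, shut at -1). In form: [[[dx, dy, dz, rx, ry, rz, gripper], ...]]. A call has 1 to 20 rows; each row is the pose to reach, as a shift and turn from the pose commanded when the call began, along the tool's axes at that moment; what a row does not reach only later rows make up. The controller multiplies each number of a shift by 10 cm and each number of a turn by 90 degrees. A row lasts 1/8 s, in which the tool goes at most 62.5 mm and 10.7 degrees, less where a joint would pass 70% of its speed; a pose out of reach is approached as far as the arm can. A call with a number of a shift or a turn outside -1 to 1 is refused whole. A call with a gripper value outside its range is refused whole. The fingers move at their own pace and stop on an object; "newtons" is the grip in N (left out, the last holds). Time passes only in rows, so rows that repeat a pose let the fingers close. It gives the time, the measured TCP pose, the force, the opening and the grip force at its end, in the units of the state.
- get_obs(): the state, without advancing time (a new reading comes with each control period).
- capture(name): name is "scene" or "side" or "wrist"; returns the picture (420x560x3 uint8, blue, green, red); there is no depth.
- camera_model(name): a dict with "fov_y" (degrees; the focal length in pixels is half the picture's height over the tangent of half this angle, whatever the lens; pixels are square), "cx", "cy" (the principal point, pixels), "R" (3x3) and "t" (3): a world point X has camera coordinates R X + t; the wrist camera has in their place "T_tool_cam" (4x4, takes a point from camera to tool coordinates, whose origin is the TCP and whose axes are the flange's). Camera axes: x right, y down, z forward; pixel columns grow to the right and rows downward; lengths in mm; the calibration is good to about 2 mm. A picture is of the moment at which its call begins: read the wrist's pose just before it. camera_model takes no time and is no camera call.
- finish_job(): hands the job in; it is judged then, once.
The state is a dict: "clock": time; "qpos": joint angles; "joint_velocities": joint speeds; "effort": joint torques, N m; "ee_pos": TCP position; "tcp_rot": TCP orientation; "wrist_force": force on the tool from outside, world axes, zero at the start; "wrist_torque": the same for the moment, N m; "opening": finger opening in mm; "grasp_force": force on a finger pad.
Only numpy, scipy, OpenCV 4.12 (cv2) and the standard library are available. Lean on these libraries where they do the work, as an engineer would, in place of code of your own. Each camera call takes 0.05 s, during which the arm holds its last target. There are 200 camera calls.

## Task

Open the carver's little tool cupboard: press its thumb lever down until you feel the latch bar inside come up against its stop, clear of its catch, and without forcing the latch draw the door off the catch and swing it gently right open, square to the cupboard or wider. Then take the larger of the two turned mallets out of the rack on the inside of the door and set it down gently on the round chopping stump, standing upright on its head well in from the rim. Leave the smaller mallet in its pocket, the door open, and the carved heads and the gouge where they are.

Things in the scene. Friction and masses are not known exactly. Their poses are not given: they have to be found in the camera images.
- cupboard: tool cupboard, a closed brown wooden box fixed to the bench: 200 deep (x), 240 wide (y), 270 high, origin under its centre. Front faces its own -x, roughly towards world +y. The door lies over the whole front: 18 thick, 240 wide, top edge 266 above the bench, hinged at the -y side, free edge at +y; the roof does not overhang it
- cupboard_door (a joint): door angle (rad): 0 shut, grows as the free edge swings out (counter-clockwise seen from above), stop at 1.92. It stays where it is left and takes under 2 N at the free edge to move, but is held (2 mm of play) until the latch bar is lifted. Past 0.05 the bar can no longer drop into the catch and the lever may be let go
- door_hinge (a point): point on the upright hinge axis, level with the door's top edge, at the outer face of the hinged end. Its axes turn with the door: +y along the door to the free edge, +x from the outer face through to the inside
- door_top (a point): middle of the door's top edge (18 thick), 120 from the hinge; axes as door_hinge. Once the door is ajar the edge can be pinched from above, fingers to 30 below the edge (on the inside the latch bar's top lies 37 below it)
- thumb_pad (a point): place to press on the thumb lever of the iron latch on the door's outer face, 185 from the hinge: top of a pad 34 wide (along the door), 36 long (17 to 53 off the face) with an upturned lip 12 high at its outer end for a finger to pull on. This point is 35 off the face, 17 inside the lip. A fixed D-shaped pull handle stands out 47 below it, from 45 to 145 lower
- thumb_lever (a joint): thumb lever angle (rad): 0 at rest (pad sloping 13 degrees up outwards), grows as the pad is pressed down, 4.6 mm per 0.1. How far it must go differs with how the catch was set: the bar comes clear somewhere between 0.09 and 0.45 and meets its stop 0.07 to 0.10 further on. It takes 1 to 2 N until that stop is felt (press slowly, 10 mm/s: the stop is hard); let go, it rises again
- latch_bar: iron gravity bar on the inside of the door, 8 x 124 x 16, out of sight while shut: pivoted 110 from the hinge; its free end drops behind the horn of an iron catch on the cupboard's side wall, set higher or lower each time, with a stop above the bar. The thumb lever raises it, 0.33 of its angle. Forced at 28 N on the catch. Origin at its pivot, +y along the bar
- mallet_center (a point): centre of the larger turned mallet, the one to fetch: 205 long, round head 70 across, 100 high, below; round handle 30 across above; 0.3 to 0.5 kg. Stands head down, top 245 above the bench, in a pocket of the rack inside the door (see rack_floor) and swings with it. Grip within 35 of its top so that the gripper's body stays above the door's top edge
- small_mallet_center (a point): centre of the smaller mallet, in the other pocket: 165 long, head 52 across and 80 high, handle 24 across; stays there
- rack_floor (a point): centre of the floor of the wooden rack on the inside of the door, 40 above the bench, 100 from the hinge along the door; axes as door_hinge. Two open pockets 79 by 80, walls 35 high, centred 58 and 142 from the hinge and 48 from the door's inner face, one mallet in each, either way round
- stump_top (a point): centre of the flat top of the round chopping stump, fixed on the bench: 180 across, top 70 above the bench
- head_a: carved wooden puppet head standing on its neck, 174 high, 106 across (nose and ears 10 more), origin at the middle of its underside; leave alone
- head_b: a second carved head of the same size, leave alone
- gouge: carving gouge lying on the bench, 225 long, 28 thick, origin under the ferrule, blade along its +x; leave alone
Not all that is in view belongs to the job. What is shaped like the part that bears stump_top but orange or purple is not meant.

How it is judged:
By the outcome, as a careful person would: the job done as asked, in the order asked, and still so for the second after the job is handed in, with the robot touching nothing.
It also fails if it takes over 66 s, if anything falls off the work surface, if the arm or the gripper's body presses on something with over 40 N, if the wrist force passes 120 N, or if a joint passes its speed limit or range.

## Working session

There is one attempt and no reset: what is moved stays moved. The work goes in short steps, Python scripts to look and compute and a tool call to move; the robot and the scene stay as the last step left them, time stands still between calls to the robot, and variables do not carry over. Pictures are saved under pics/ and viewed, at most 11 in all, crops included, and the job is handed in when it is done.

Besides the shell and the picture viewer there is one more tool, called after "Emit:" in YAML: its name, and indented under it one key for each argument. play_rows: Moves the arm, as the interface text tells. Its arguments: {"type":"object","properties":{"targets":{"type":"array","items":{"type":"array","items":{"type":"array","items":{"type":"number"}}}},"newtons":{"type":"number"}},"required":["targets"]}

```bash
ls; mkdir -p pics; python3 - <<'E'
from plant import *
import cv2,numpy as np
print(get_obs(), grip_depth)
for n in ["scene","side","wrist"]:
    cv2.imwrite(f"pics/{n}0.png",capture(n)); print(n,camera_model(n))
a=cv2.imread("pics/scene0.png");
E
```

```text
pics
{'clock': 0.0, 'qpos': array([ 1.1821303 ,  0.46946833, -0.04857124,  1.53369193,  0.024118  ,
        1.1409849 , -0.08228193]), 'joint_velocities': array([ 0.00103423,  0.00021783, -0.00082998, -0.0009001 ,  0.00032607,
        0.00047956, -0.00017123]), 'effort': array([ 4.97387884e-05, -5.10315478e+01, -4.72170417e-02, -2.37718892e+01,
        1.06715763e-02,  7.51766260e-03, -4.89004975e-06]), 'ee_pos': array([ 237.42559372, -631.24677121,  230.24406035]), 'tcp_rot': array([-3.13962875e+00,  9.85517442e-05,  3.59802153e-01]), 'wrist_force': array([-0.00293584, -0.51037908, -0.47117423]), 'wrist_torque': array([-0.00631617, -0.02930566, -0.00503342]), 'grasp_force': 0.0, 'opening': 85.57819060492258} 18.700000000000003
scene {'fov_y': 48.413317757796555, 'cx': 277.6052337012438, 'cy': 202.27006976964995, 'R': array([[ 0.28129502,  0.95962051, -0.0012617 ],
       [ 0.91198589, -0.26774045, -0.31080025],
       [-0.2985881 ,  0.08627591, -0.95047442]]), 't': array([-286.26893205, -374.10921045, 1805.18941269])}
side {'fov_y': 50.93268840158744, 'cx': 283.8728924627545, 'cy': 213.24408804526703, 'R': array([[-0.96642225, -0.25612638,  0.02067145],
       [-0.16492187,  0.55656929, -0.8142674 ],
       [ 0.19705027, -0.79033531, -0.58012178]]), 't': array([ 531.14340727,  154.56470637, 1532.08265606])}
wrist {'fov_y': 60.1824306187963, 'cx': 279.28132435551623, 'cy': 210.1706611537745, 'T_tool_cam': array([[-7.51502005e-06, -9.49962923e-01, -3.12362681e-01,
         8.03583002e+01],
       [ 9.99999986e-01,  4.49711236e-05, -1.60825614e-04,
        -9.55348557e-01],
       [ 1.66825671e-04, -3.12362678e-01,  9.49962909e-01,
        -1.42960478e+02],
       [ 0.00000000e+00,  0.00000000e+00,  0.00000000e+00,
         1.00000000e+00]])}
```

View pics/scene0.png

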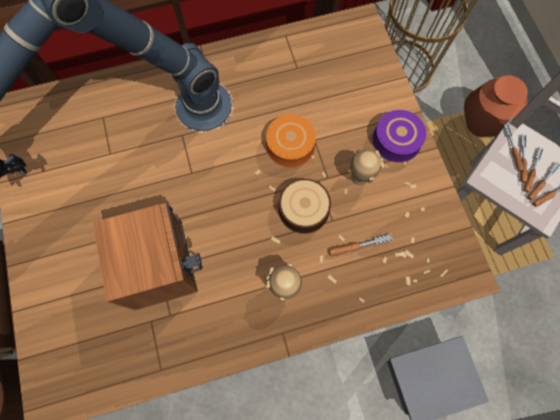

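View pics/side0.png

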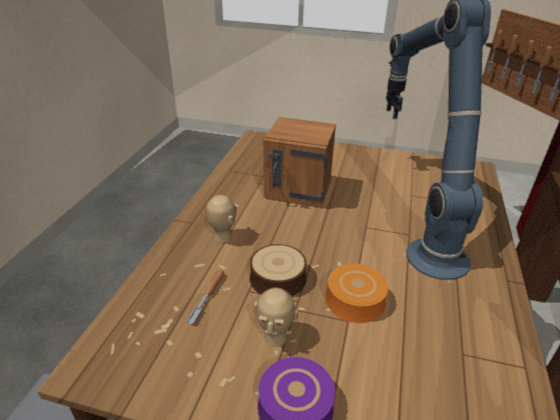

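What could be mistaken for the targets:
- **Stump:** the natural-wood disc at scene (305,203) is the one. The orange disc (291,137) and the purple disc (401,132) are decoys.
- **Cupboard:** there is only one, with its roof around (140,252). Its iron latch pad is at (193,262).
- **Leave alone:** the heads at (367,163) and (285,281), and the gouge at (360,245).

Next I'll check these in a close crop.

```bash
cat > h.py <<'E'
import numpy as np,cv2
from plant import *
from scipy.spatial.transform import Rotation as Ro
def ray(n,u,v,obs=None):
    m=camera_model(n);f=210/np.tan(np.radians(m["fov_y"]/2))
    d=np.array([(u-m["cx"])/f,(v-m["cy"])/f,1.])
    if n=="wrist":
        T=np.array(m["T_tool_cam"]);Rw=Ro.from_euler("xyz",obs["tcp_rot"]).as_matrix()
        return obs["ee_pos"]+Rw@T[:3,3],Rw@T[:3,:3]@d
    R=np.array(m["R"]);return -R.T@np.array(m["t"]),R.T@d
def onz(n,u,v,z,obs=None):
    o,d=ray(n,u,v,obs);return o+d*(z-o[2])/d[2]
def tri(r1,r2):
    (a,d),(b,e)=r1,r2
    s=np.linalg.lstsq(np.c_[d,-e],b-a,rcond=None)[0]
    p,q=a+d*s[0],b+e*s[1];return (p+q)/2,np.linalg.norm(p-q)
def proj(n,X):
    m=camera_model(n);f=210/np.tan(np.radians(m["fov_y"]/2));c=np.array(m["R"])@X+m["t"]
    return m["cx"]+f*c[0]/c[2],m["cy"]+f*c[1]/c[2]
def rows(obs,p): # world target -> tool-frame shift in units
    return Ro.from_euler("xyz",obs["tcp_rot"]).inv().apply(np.array(p)-obs["ee_pos"])/100
E
python3 - <<'E'
from h import *
a=cv2.imread("pics/scene0.png");b=cv2.imread("pics/side0.png")
A=cv2.resize(a[190:320,85:225],None,fx=3,fy=3,interpolation=cv2.INTER_CUBIC)
B=cv2.resize(b[112:212,255:345],None,fx=3.9,fy=3.9,interpolation=cv2.INTER_CUBIC)
C=np.zeros((390,420+B.shape[1],3),np.uint8);C[:,:420]=A;C[:B.shape[0],420:]=B
cv2.imwrite("pics/crop.png",C)
for u,v in [(95,222),(167,205),(185,290),(108,306)]: print(onz("scene",u,v,270))
# stump
hsv=cv2.cvtColor(a,cv2.COLOR_BGR2HSV)
print(hsv[203,290:325:5])
for n,u,v in [("scene",305,203)]: print("stump",onz(n,u,v,70))
print(onz("side",279,264,70), onz("scene",285,281,174),onz("scene",367,163,174),onz("scene",291,137,70))
E
```

```text
[ 450.05062025 -395.43912286  270.        ]
[ 458.28317036 -180.16293615  270.        ]
[ 719.45528159 -184.47022268  270.        ]
[ 702.19104349 -400.67040646  270.        ]
[[ 16 112 205]
 [ 18  96 216]
 [ 15 114 196]
 [ 15 116 193]
 [ 16 109 201]
 [ 18  96 217]
 [ 16 110 208]]
stump [509.43758327 247.33723238  70.        ]
[498.33671844 258.83207129  70.        ] [761.15932481  98.86623653 174.        ] [465.27541962 469.54792992 174.        ] [256.13896475 273.69819233  70.        ]
```

View pics/crop.png

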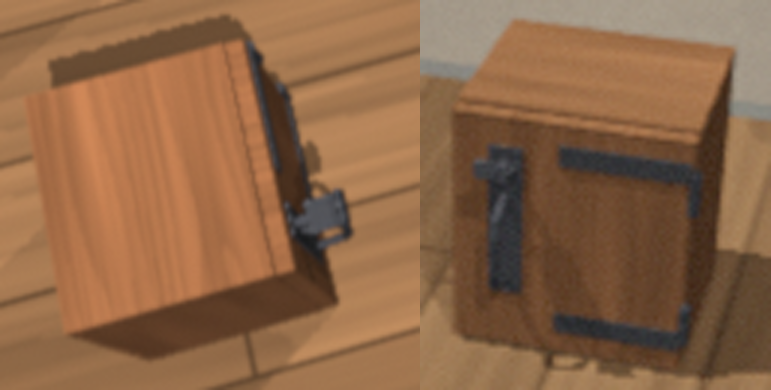

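The crop shows the door front on the right side of the cupboard, with the dark pad at scene (193,261). The hinge straps are at the robot-side end, as described. Next I'll triangulate the corners and the stump.

```bash
python3 - <<'E'
from h import *
S=[(94,222.3),(166.7,203.3),(183.2,280.7),(107.7,301.5)]
D=[None,(326,148.7),(264.7,140.2),(278.6,117.1)]
names=["backhinge","fronthinge","frontfree","backfree"]
for n,s,d in zip(names,S,D):
    print(n,onz("scene",*s,268)[:2], "" if d is None else (onz("side",*d,268)[:2],tri(ray("scene",*s),ray("side",*d))))
# pad centre: scene crop (325,213); side crop (492-420,165)
s=(85+322/3,190+213/3);d=(255+72/3.9,112+163/3.9)
print("pad",s,d,tri(ray("scene",*s),ray("side",*d)),onz("scene",*s,215))
for n,im,box in [("scene","pics/scene0.png",(270,170,345,240)),("side","pics/side0.png",(240,238,318,300))]:
    a=cv2.imread(im);h=cv2.cvtColor(a,cv2.COLOR_BGR2HSV);x0,y0,x1,y1=box
    c=h[y0:y1,x0:x1]
    m=((c[...,1]<135)&(c[...,2]>150)).astype(np.uint8)*255
    m=cv2.morphologyEx(m,cv2.MORPH_OPEN,np.ones((5,5)))
    cs=cv2.findContours(m,0,1)[0];k=max(cs,key=cv2.contourArea);e=cv2.fitEllipse(k)
    u,v=e[0][0]+x0,e[0][1]+y0;print(n,e,(u,v),onz(n,u,v,70))
E
```

```text
backhinge [ 449.36397452 -399.05401163] 
fronthinge [ 452.02887726 -180.19821806] (array([ 443.45562971, -175.78921757]), (array([ 447.11670436, -182.05799045,  263.15079666]), np.float64(6.03727776061692)))
frontfree [ 692.04873964 -183.86559205] (array([ 676.18261078, -176.05834574]), (array([ 685.2264979 , -187.49387528,  259.71972721]), np.float64(11.0083909002166)))
backfree [ 689.29193754 -399.96814215] (array([ 683.55276918, -398.54531988]), (array([ 686.6507588 , -401.79457874,  265.5190375 ]), np.float64(4.534832506908865)))
pad (192.33333333333331, 261.0) (273.46153846153845, 153.7948717948718) (array([ 634.89249356, -150.91099781,  230.03878817]), np.float64(0.47783300521427763)) [ 631.54179597 -152.6730987   215.        ]
scene ((34.54405212402344, 32.51431655883789), (44.61326599121094, 47.0433235168457), 103.20073699951172) (304.54405212402344, 202.5143165588379) [507.31684994 246.35640904  70.        ]
side ((37.84558868408203, 24.35965347290039), (33.765316009521484, 51.12750244140625), 90.78236389160156) (277.84558868408203, 262.3596534729004) [503.86931432 252.44229948  70.        ]
```

Emit:
play_rows:
  targets:
    - [[0,0,-0.5,0,0,0,-1],[0.4,-0.2,-1,0,0,0,-1],[0.9,-0.53,-1,0,0,0,-1]]

```text
clock: 0.52
ee_pos: [303.2, -553.0, 335.2]
tcp_rot: [3.134, -0.001, 0.355]
wrist_force: [0.0, 0.8, 0.9]
opening: 32.1
grasp_force: 0.0
```

Emit:
play_rows:
  targets:
    - [[0.45,-0.26,0,0,0,0,-1],[0.9,-0.53,0,0,0,0,-1]]

```text
clock: 0.78
ee_pos: [369.4, -468.0, 331.3]
tcp_rot: [3.141, -0.0, 0.36]
wrist_force: [0.5, 0.0, -1.7]
opening: -0.3
grasp_force: 0.0
```

Emit:
play_rows:
  targets:
    - [[0.45,-0.26,0,0,0,0,-1],[0.9,-0.53,0,0,0,0,-1]]

```text
clock: 1.02
ee_pos: [434.8, -386.9, 331.1]
tcp_rot: [-3.142, 0.0, 0.36]
wrist_force: [0.8, -0.6, 0.5]
opening: -0.2
grasp_force: 0.0
```

Emit:
play_rows:
  targets:
    - [[0.45,-0.26,0,0,0,0,-1],[0.9,-0.53,0,0,0,0,-1]]

```text
clock: 1.27
ee_pos: [500.4, -305.6, 331.1]
tcp_rot: [-3.142, 0.0, 0.36]
wrist_force: [-0.3, -0.1, 0.9]
opening: 0.2
grasp_force: 0.0
```

Emit:
play_rows:
  targets:
    - [[0.45,-0.26,0,0,0,0,-1],[0.9,-0.53,0,0,0,0,-1]]

```text
clock: 1.52
ee_pos: [565.9, -224.5, 331.1]
tcp_rot: [3.142, 0.0, 0.359]
wrist_force: [0.9, -0.5, 0.4]
opening: 0.0
grasp_force: 0.0
```

Emit:
play_rows:
  targets:
    - [[0.3,-0.2,0,0,0,-0.1,-1],[0.6,-0.4,0,0,0,-0.2,-1],[0.92,-0.5,0,0,0,-0.31,-1],[0.92,-0.5,0,0,0,-0.42,-1],[0.92,-0.5,0,0,0,-0.53,-1],[0.92,-0.5,0,0,0,-0.65,-1],[0.92,-0.5,0,0,0,-0.77,-1],[0.92,-0.5,0,0,0,-0.77,-1],[0.92,-0.5,0,0,0,-0.77,-1]]

```text
clock: 2.65
ee_pos: [633.6, -146.7, 331.1]
tcp_rot: [-3.141, 0.0, 1.567]
wrist_force: [-0.2, 0.2, 0.2]
opening: -0.2
grasp_force: 0.0
```

```bash
python3 - <<'E'
from h import *
o=get_obs();print(o["ee_pos"],o["tcp_rot"],o["qpos"],o["wrist_force"],o["clock"])
cv2.imwrite("pics/w1.png",cv2.resize(capture("wrist"),None,fx=1.4,fy=1.4))
E
```

```text
[ 633.64275768 -146.68154796  331.07298369] [-3.14123529e+00  3.60730044e-05  1.56650172e+00] [ 0.53150396  0.41539701 -0.53207567  1.43839013  0.21167439  1.34531101
 -0.0149557 ] [-0.15972206  0.17899041  0.19223539] 2.65
```

View pics/w1.png

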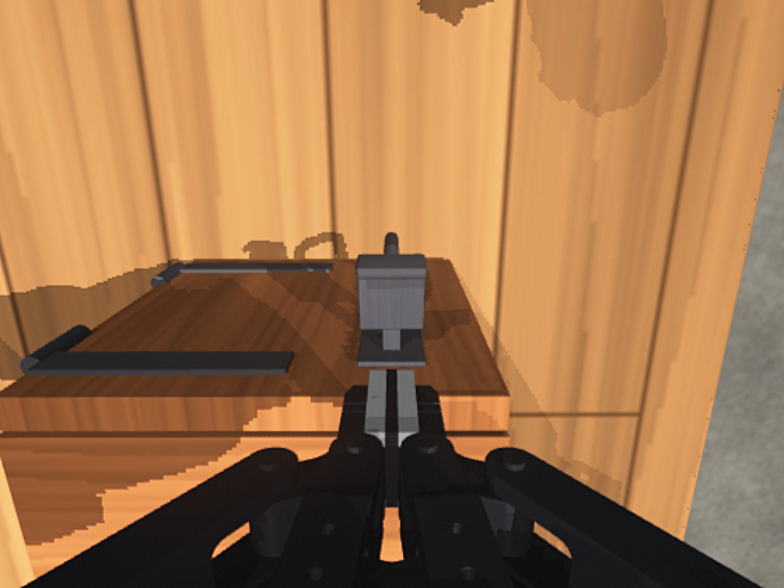

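The wrist view shows the pad centred on the tool axis: its lip is near (391,262) and its inner edge near (391,330). The door's top front edge is at row 397, running from (3,396) to (509,397).

```bash
python3 - <<'E'
from h import *
o=get_obs()
for nm,u,v,z in [("door hinge",3,396,266),("door free",509,397,266),("in edge hinge",3,431,266),("lip top",357,256,243),("lip top",426,256,243),("lip base in",391,279,232),("pad in",391,331,224),("lip tip",391,256,240)]:
    print(nm,onz("wrist",u/1.4,v/1.4,z,o)[:2])
# height of pad centre from wrist + scene (lip top outer edge mid)
print(tri(ray("wrist",391/1.4,257/1.4,o),ray("scene",85+348/3,190+208/3)))
E
```

```text
door hinge [ 453.91626988 -182.74466714]
door free [ 687.91269799 -184.13498477]
in edge hinge [ 449.37887631 -201.42278186]
lip top [ 617.62781148 -122.54592038]
lip top [ 649.91890913 -122.66523628]
lip base in [ 633.48679876 -137.08243992]
pad in [ 633.37263084 -168.27301482]
lip tip [ 633.53677397 -123.3473844 ]
(array([ 634.31791909, -127.35994952,  220.34381006]), np.float64(3.1215694902157227))
```

Emit:
play_rows:
  targets:
    - [[-0.02,0,0.3,0,0,0,-1],[-0.02,0,0.6,0,0,0,-1],[-0.02,0,0.75,0,0,0,-1],[-0.02,0,0.82,0,0,0,-1],[-0.02,0,0.86,0,0,0,-1],[-0.02,0,0.86,0,0,0,-1]]

```text
clock: 3.45
ee_pos: [634.2, -148.5, 245.9]
tcp_rot: [3.14, 0.0, 1.569]
wrist_force: [0.5, 0.2, -0.3]
opening: -0.1
grasp_force: 0.0
```

Emit:
play_rows:
  targets:
    - [[0,0,0.0125,0,0,0,-1],[0,0,0.025,0,0,0,-1],[0,0,0.0375,0,0,0,-1],[0,0,0.05,0,0,0,-1]]

```text
clock: 3.95
ee_pos: [633.8, -148.6, 240.3]
tcp_rot: [3.141, 0.0, 1.569]
wrist_force: [-0.0, 1.4, 0.2]
opening: -0.0
grasp_force: 0.0
```

Emit:
play_rows:
  targets:
    - [[0,0,0.0125,0,0,0,-1],[0,0,0.025,0,0,0,-1],[0,0,0.0375,0,0,0,-1],[0,0,0.05,0,0,0,-1]]

```text
clock: 4.45
ee_pos: [633.8, -148.5, 235.2]
tcp_rot: [-3.142, 0.0, 1.569]
wrist_force: [-0.5, 0.4, -0.6]
opening: 0.1
grasp_force: 0.0
```

Emit:
play_rows:
  targets:
    - [[0,0,0.0125,0,0,0,-1],[0,0,0.025,0,0,0,-1],[0,0,0.0375,0,0,0,-1]]

```text
clock: 4.82
ee_pos: [633.8, -148.5, 231.5]
tcp_rot: [3.142, 0.0, 1.569]
wrist_force: [0.1, 0.0, 0.5]
opening: -0.1
grasp_force: 0.0
```

Emit:
play_rows:
  targets:
    - [[0,0,0.0125,0,0,0,-1],[0,0,0.025,0,0,0,-1],[0,0,0.0375,0,0,0,-1]]

```text
clock: 5.2
ee_pos: [633.9, -148.3, 227.9]
tcp_rot: [3.141, -0.0, 1.57]
wrist_force: [0.1, 0.4, 0.6]
opening: -0.2
grasp_force: 0.4
```

Emit:
play_rows:
  targets:
    - [[0,0,0,0,0,0,-1]]

```text
clock: 5.32
ee_pos: [633.8, -148.5, 227.8]
tcp_rot: [3.141, -0.0, 1.569]
wrist_force: [0.1, 0.1, 0.3]
opening: -0.1
grasp_force: 0.3
```

```bash
python3 - <<'E'
from h import *
o=get_obs();print(o["ee_pos"],o["wrist_force"],o["wrist_torque"])
cv2.imwrite("pics/w2.png",cv2.resize(capture("wrist")[150:350,180:380],None,fx=3,fy=3))
E
```

```text
[ 633.84491784 -148.46552077  227.81960668] [0.14990629 0.07730833 0.26522558] [ 0.03726552 -0.07272763  0.03503203]
```

View pics/w2.png

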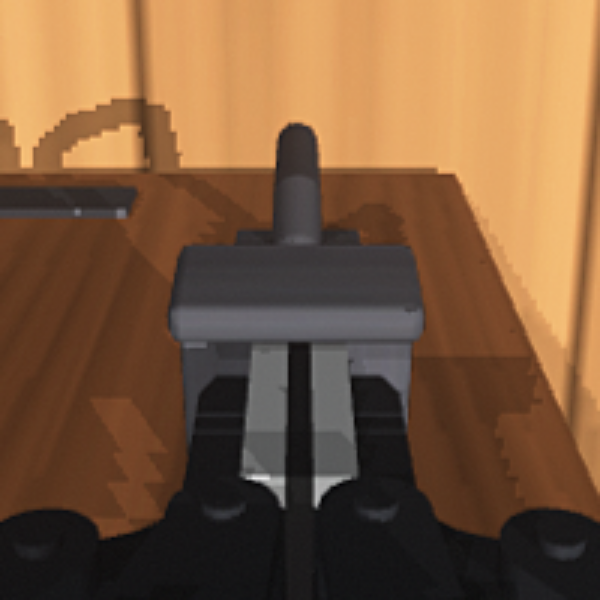

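The fingertips sit inside the lip, just over the pad, centred at about (300,345). I'll keep pressing slowly.

Emit:
play_rows:
  targets:
    - [[0,0,0.012,0,0,0,-1],[0,0,0.024,0,0,0,-1],[0,0,0.024,0,0,0,-1]]

```text
clock: 5.75
ee_pos: [633.8, -148.6, 225.2]
tcp_rot: [-3.142, 0.0, 1.569]
wrist_force: [0.9, 0.7, 0.2]
opening: -0.1
grasp_force: 0.3
```

Emit:
play_rows:
  targets:
    - [[0,0,0.012,0,0,0,-1],[0,0,0.024,0,0,0,-1],[0,0,0.024,0,0,0,-1]]

```text
clock: 6.12
ee_pos: [633.7, -148.6, 222.8]
tcp_rot: [-3.141, 0.0, 1.569]
wrist_force: [0.4, 1.0, 0.2]
opening: -0.0
grasp_force: 0.3
```

Emit:
play_rows:
  targets:
    - [[0,0,0.012,0,0,0,-1],[0,0,0.024,0,0,0,-1],[0,0,0.024,0,0,0,-1]]

```text
clock: 6.5
ee_pos: [633.7, -148.6, 220.4]
tcp_rot: [-3.141, 0.0, 1.569]
wrist_force: [0.7, 0.3, 0.3]
opening: -0.1
grasp_force: 0.3
```

Emit:
play_rows:
  targets:
    - [[0,0,0.012,0,0,0,-1],[0,0,0.024,0,0,0,-1],[0,0,0.024,0,0,0,-1]]

```text
clock: 6.88
ee_pos: [633.8, -148.5, 219.0]
tcp_rot: [3.141, 0.0, 1.569]
wrist_force: [-1.8, 0.8, 5.3]
opening: -0.1
grasp_force: 2.3
```

Emit:
play_rows:
  targets:
    - [[0,0,0.012,0,0,0,-1],[0,0,0.024,0,0,0,-1],[0,0,0.024,0,0,0,-1]]

```text
clock: 7.25
ee_pos: [633.9, -148.5, 218.4]
tcp_rot: [3.14, 0.001, 1.569]
wrist_force: [-3.7, 1.1, 11.9]
opening: -0.3
grasp_force: 6.2
```

```bash
python3 - <<'E'
from h import *
o=get_obs();print(o["ee_pos"],o["wrist_force"],o["wrist_torque"])
cv2.imwrite("pics/w3.png",cv2.resize(capture("wrist")[150:350,180:380],None,fx=3,fy=3))
a=cv2.imread("pics/w2.png").astype(int);b=cv2.imread("pics/w3.png").astype(int)
d=np.abs(a-b).sum(2)[150:360,160:440]; print((d>60).mean())
g=lambda i:cv2.cvtColor(i.astype(np.uint8),cv2.COLOR_BGR2GRAY)
for im in (a,b): print(g(im)[210:420:6,190])  # column through pad's left part
for im in (a,b): print(g(im)[210:420:6,230])
E
```

```text
[ 633.93903283 -148.46846213  218.39935825] [-3.70100691  1.1352847  11.94800839] [0.27245962 1.10283431 0.00612973]
0.2445748299319728
[ 82  82  80  77  78  80  62  56  54  54  57  57  59  61  60  58  76 102
 105 107 100  93  91  74  66  65  64  64  63  64  64  64  65  64  63]
[ 81  80  80  81  61  45  45  48  48  50  48  70  94 102 104 103 103  90
 115 114 115 115 118  76  67  67  68  67  69  68  67  68  69  68  69]
[ 67  66  65  65  66  65  59  56  55  55  60  58  60  61  61  58  74 102
 105 107 101  95  60  53  53  62  62  61  26  24  24  24  24  23  35]
[ 72  66  67  67  54  45  46  49  50  50  48  71  96 103 105 104 104  87
 101 102 116  76  68  67  67  67  67  65  26  24  25  24  25  23  35]
```

View pics/w3.png

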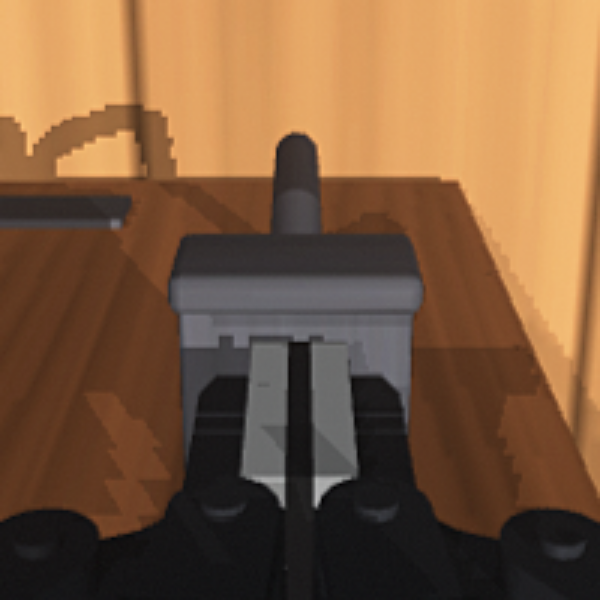

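The stop is felt at z≈219: force rose from 5 to 12 N, and the lip moved down with the finger. I'll ease off to a light press and draw the door outward by the lip.

Emit:
play_rows:
  targets:
    - [[0,0,-0.025,0,0,0,-1],[0.02,0,-0.025,0,0,0,-1],[0.04,0,-0.025,0,0,0,-1],[0.06,0,-0.025,0,0,0,-1],[0.08,-0.003,-0.025,0,0,0,-1],[0.1,-0.01,-0.025,0,0,-0.01,-1],[0.13,-0.015,-0.025,0,0,-0.02,-1],[0.155,-0.023,-0.025,0,0,-0.03,-1],[0.155,-0.023,-0.025,0,0,-0.03,-1]]

```text
clock: 8.43
ee_pos: [632.3, -134.5, 218.9]
tcp_rot: [3.139, 0.002, 1.616]
wrist_force: [1.6, -4.4, 4.7]
opening: -0.1
grasp_force: 3.3
```

Emit:
play_rows:
  targets:
    - [[0.02,-0.005,0,0,0,-0.01,-1],[0.04,-0.01,0,0,0,-0.02,-1],[0.04,-0.01,0,0,0,-0.02,-1]]

```text
clock: 8.8
ee_pos: [630.7, -129.1, 218.6]
tcp_rot: [3.14, 0.0, 1.648]
wrist_force: [1.6, -3.4, 5.4]
opening: -0.1
grasp_force: 2.8
```

```bash
python3 - <<'E'
from h import *
o=get_obs();print(o["ee_pos"],o["wrist_force"],o["wrist_torque"])
cv2.imwrite("pics/w4.png",cv2.resize(capture("wrist"),None,fx=1.4,fy=1.4))
E
```

```text
[ 630.73252473 -129.09587449  218.59663282] [ 1.61721962 -3.37298977  5.3670623 ] [-0.82313717 -0.38651659  0.00418134]
```

View pics/w4.png

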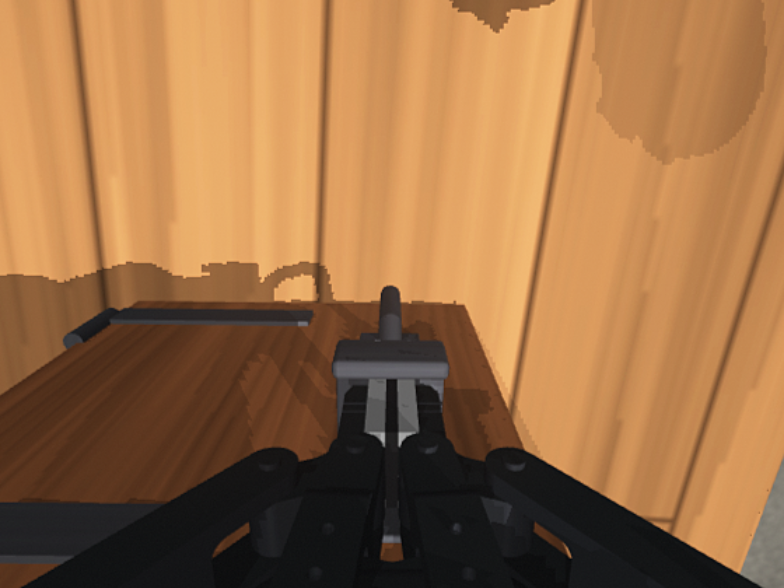

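The door is following the tool: its straps lie parallel in the frame while the bench boards tilt. The fingertip is against the lip at (390,365). I'll continue the arc to about 0.55.

Emit:
play_rows:
  targets:
    - [[0.05,-0.012,-0.015,0,0,-0.016,-1],[0.1,-0.025,-0.03,0,0,-0.035,-1],[0.16,-0.045,-0.03,0,0,-0.056,-1],[0.22,-0.065,-0.03,0,0,-0.08,-1],[0.29,-0.093,-0.03,0,0,-0.104,-1],[0.355,-0.119,-0.03,0,0,-0.127,-1],[0.44,-0.16,-0.03,0,0,-0.16,-1],[0.523,-0.204,-0.03,0,0,-0.191,-1],[0.6,-0.252,-0.03,0,0,-0.223,-1],[0.68,-0.305,-0.03,0,0,-0.255,-1],[0.75,-0.36,-0.03,0,0,-0.287,-1],[0.827,-0.422,-0.03,0,0,-0.318,-1],[0.827,-0.422,-0.03,0,0,-0.318,-1]]

```text
clock: 10.48
ee_pos: [581.0, -48.7, 221.3]
tcp_rot: [-3.141, -0.001, 2.149]
wrist_force: [-0.7, 1.1, -0.2]
opening: 0.1
grasp_force: 0.3
```

Emit:
play_rows:
  targets:
    - [[-0.03,0,-0.1,0,0,0,-1],[-0.03,0,-0.4,0,0,0,-1],[-0.03,0,-0.8,0,0,0,-1],[-0.4,0.15,-0.85,0,0,0,-1],[-0.8,0.3,-0.85,0,0,0,-1],[-0.95,0.32,-0.85,0,0,0,-1],[-0.95,0.32,-0.85,0,0,0,-1]]

```text
clock: 11.35
ee_pos: [660.5, -113.1, 305.8]
tcp_rot: [-3.141, -0.001, 2.145]
wrist_force: [0.4, 0.3, 0.3]
opening: 0.0
grasp_force: 0.0
```

```bash
python3 - <<'E'
from h import *
o=get_obs();print(o["ee_pos"],o["wrist_force"],o["tcp_rot"])
w=capture("wrist");s=capture("scene")[150:330,90:340]
a=cv2.resize(w,None,fx=.8,fy=.8);b=cv2.resize(s,None,fx=1.4,fy=1.4)
C=np.zeros((336,800,3),np.uint8);C[:,:448]=a;C[:252,448:798]=b
cv2.imwrite("pics/w5.png",C)
E
```

```text
[ 660.48171172 -113.08258722  305.77341938] [0.39877772 0.32972798 0.32426155] [-3.14095849e+00 -1.11678305e-03  2.14548586e+00]
```

View pics/w5.png

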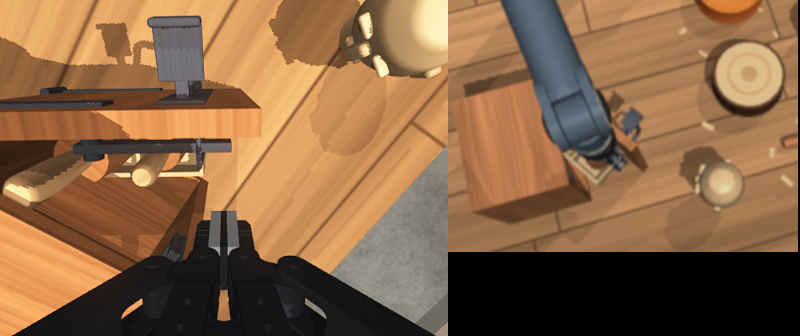

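The wrist view shows the door ajar with its free corner at (260,108). On the rack side the taller, larger mallet is at the hinge-side pocket (35,185), and the smaller one is at (150,165). I'll lower the shut fingers inside the free edge and push the door round.

Emit:
play_rows:
  targets:
    - [[0,0,0.3,0,0,0,-1],[0,0,0.6,0,0,0,-1],[0,0,0.63,0,0,0,-1],[0.08,0,0.63,0,0,0,-1],[0.15,0,0.63,0,0,0,-1],[0.2,0,0.63,0,0,0,-1],[0.24,0,0.63,0,0,0,-1],[0.24,0,0.63,0,0,0,-1]]

```text
clock: 12.45
ee_pos: [647.3, -91.6, 243.6]
tcp_rot: [3.141, 0.0, 2.148]
wrist_force: [0.0, -0.9, -0.6]
opening: -0.0
grasp_force: 0.0
```

Emit:
play_rows:
  targets:
    - [[0.05,0.005,0,0,0,-0.015,-1],[0.102,0.011,0,0,0,-0.03,-1],[0.205,0.018,0,0,0,-0.06,-1],[0.308,0.019,0,0,0,-0.091,-1],[0.411,0.016,0,0,0,-0.121,-1],[0.514,0.008,0,0,0,-0.151,-1],[0.616,-0.005,0,0,0,-0.181,-1],[0.717,-0.023,0,0,0,-0.212,-1],[0.818,-0.047,0,0,0,-0.242,-1]]

```text
clock: 13.58
ee_pos: [598.6, -25.3, 243.5]
tcp_rot: [3.141, 0.0, 2.531]
wrist_force: [0.4, -0.9, 1.2]
opening: -0.0
grasp_force: 0.5
```

Emit:
play_rows:
  targets:
    - [[0.102,0.011,0,0,0,-0.03,-1],[0.205,0.018,0,0,0,-0.06,-1],[0.308,0.019,0,0,0,-0.091,-1],[0.411,0.016,0,0,0,-0.121,-1],[0.514,0.008,0,0,0,-0.151,-1],[0.616,-0.005,0,0,0,-0.181,-1],[0.717,-0.023,0,0,0,-0.212,-1],[0.818,-0.047,0,0,0,-0.242,-1]]

```text
clock: 14.58
ee_pos: [528.7, 17.8, 243.3]
tcp_rot: [-3.142, 0.0, 2.911]
wrist_force: [0.6, 0.6, -0.5]
opening: 0.3
grasp_force: 0.5
```

Emit:
play_rows:
  targets:
    - [[0.102,0.011,0,0,0,-0.03,-1],[0.205,0.018,0,0,0,-0.06,-1],[0.308,0.019,0,0,0,-0.091,-1],[0.411,0.016,0,0,0,-0.121,-1],[0.514,0.008,0,0,0,-0.151,-1],[0.616,-0.005,0,0,0,-0.181,-1],[0.717,-0.023,0,0,0,-0.212,-1],[0.78,-0.035,0,0,0,-0.23,-1],[0.818,-0.047,0,0,0,-0.242,-1],[0.818,-0.047,0,0,0,-0.242,-1]]

```text
clock: 15.82
ee_pos: [448.3, 31.5, 243.2]
tcp_rot: [-3.141, -0.001, -2.996]
wrist_force: [-0.1, 0.7, -0.8]
opening: 0.1
grasp_force: 0.0
```

Emit:
play_rows:
  targets:
    - [[-0.15,0,0,0,0,0,-1],[-0.3,0,-0.1,0,0,0,-1],[-0.37,0,-0.5,0,0,0,-1],[-0.37,-0.3,-0.95,0,0,0,0.4],[-0.37,-0.7,-0.95,0,0,0,0.4],[-0.37,-1,-0.95,0,0,0,0.4],[-0.37,-1,-0.95,0,0,0,0.4],[-0.37,-1,-0.95,0,0,0,0.4]]

```text
clock: 16.82
ee_pos: [500.3, -60.8, 338.2]
tcp_rot: [3.14, 0.0, -2.994]
wrist_force: [0.3, 0.8, -0.1]
opening: 60.1
grasp_force: 0.0
```

```bash
python3 - <<'E'
from h import *
o=get_obs();print(o["ee_pos"],o["wrist_force"],o["tcp_rot"],o["qpos"],o["clock"])
w=capture("wrist");s=capture("scene")[130:310,120:340]
cv2.imwrite("pics/w6raw.png",w);np.save("o6.npy",o,allow_pickle=True)
a=cv2.resize(w,None,fx=.9,fy=.9);b=cv2.resize(s,None,fx=1.3,fy=1.3)
C=np.zeros((378,800,3),np.uint8);C[:,:504]=a;C[:b.shape[0],504:504+b.shape[1]]=b
cv2.imwrite("pics/w6.png",C)
E
```

```text
[500.29332117 -60.77672815 338.154074  ] [ 0.34271684  0.75797447 -0.09549206] [ 3.14021192e+00  1.73120775e-04 -2.99426942e+00] [ 0.92268103  0.2327609  -1.0373401   1.73833124  0.20682732  1.28898739
  1.55724524] 16.825
```

View pics/w6.png

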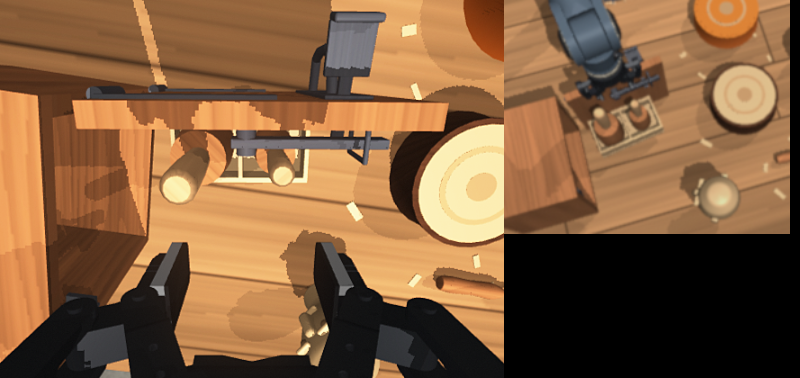

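The door stands wide open. The larger mallet's handle top is at (176,187) in the left panel, on the hinge side. The smaller mallet is at (281,174), and the stump centre is at (482,184).

```bash
python3 - <<'E'
from h import *
o=np.load("o6.npy",allow_pickle=True).item()
m=onz("wrist",176/.9,187/.9,245,o);s=onz("wrist",482/.9,184/.9,70,o)
l=onz("wrist",75/.9,100/.9,266,o);r=onz("wrist",448/.9,103/.9,266,o)
ang=np.arctan2(*(r-l)[1::-1]);print(m,s,l,r,ang)
th=ang
for r_ in (58,142):
    for h in ([451,-184],l[:2]): print(r_,np.array(h)+r_*np.array([np.cos(th),np.sin(th)])+66*np.array([np.sin(th),-np.cos(th)]))
c=cv2.imread("pics/w6raw.png")[185:230,170:222];h=cv2.cvtColor(c,cv2.COLOR_BGR2HSV)
k=((h[...,1]<110)&(h[...,2]>190)).astype(np.uint8)
n,lab,st,ce=cv2.connectedComponentsWithStats(k);i=1+np.argmax(st[1:,4]);print(st[i],ce[i]+[170,185],onz("wrist",*(ce[i]+[170,185]),245,o))
p=m.copy();p[2]=o["ee_pos"][2];print("shift",rows(o,p))
E
```

```text
[ 504.22736521 -116.96558272  245.        ] [502.89926354 249.26838861  70.        ] [ 448.02424974 -180.8983905   266.        ] [414.94490044  54.78037865 266.        ] 1.7102431552792405
58 [ 508.297611   -117.38931187]
58 [ 505.32186074 -114.28770237]
142 [496.62200294 -34.20469684]
142 [493.64625268 -31.10308735]
[ 11  11  31  29 689] [196.09724238 209.95791001] [ 505.74310095 -116.48017004  245.        ]
shift [ 0.04356584 -0.56157619 -0.00078293]
```

Emit:
play_rows:
  targets:
    - [[0.035,-0.3,0,0,0,0,0.4],[0.035,-0.56,0,0,0,0,0.4],[0.035,-0.56,0,0,0,0,0.4],[0.035,-0.56,0.3,0,0,0,0.4],[0.035,-0.56,0.6,0,0,0,0.4],[0.035,-0.56,0.8,0,0,0,0.4],[0.035,-0.56,0.8,0,0,0,0.4]]

```text
clock: 17.8
ee_pos: [503.6, -116.7, 257.1]
tcp_rot: [3.14, -0.003, -2.994]
wrist_force: [-0.8, 0.6, 0.3]
opening: 59.6
grasp_force: 0.0
```

Emit:
play_rows:
  targets:
    - [[0,0,0.15,0,0,0,0.4],[0,0,0.3,0,0,0,0.4],[0,0,0.45,0,0,0,0.4],[0,0,0.53,0,0,0,0.4],[0,0,0.53,0,0,0,0.4]]

```text
clock: 18.42
ee_pos: [504.2, -117.7, 204.6]
tcp_rot: [3.141, -0.001, -2.995]
wrist_force: [0.3, 0.2, 0.6]
opening: 59.8
grasp_force: 0.0
```

Emit:
play_rows:
  newtons: 40
  targets:
    - [[0,0,0,0,0,0,0],[0,0,0,0,0,0,-0.3],[0,0,0,0,0,0,-1],[0,0,0,0,0,0,-1],[0,0,0,0,0,0,-1]]

```text
clock: 19.05
ee_pos: [505.0, -117.8, 205.9]
tcp_rot: [-3.141, 0.001, -2.996]
wrist_force: [-1.2, -0.2, 5.4]
opening: 28.8
grasp_force: 39.7
```

Emit:
play_rows:
  newtons: 50
  targets:
    - [[0,0,-0.05,0,0,0,-1],[0,0,-0.15,0,0,0,-1],[0,0,-0.3,0,0,0,-1],[0,0,-0.5,0,0,0,-1],[0,0,-0.7,0,0,0,-1],[0,0,-0.85,0,0,0,-1],[0,0,-0.9,0,0,0,-1],[0,0,-0.9,0,0,0,-1]]

```text
clock: 20.05
ee_pos: [504.4, -117.8, 295.3]
tcp_rot: [-3.141, -0.0, -2.996]
wrist_force: [0.3, 0.3, -3.4]
opening: 28.7
grasp_force: 49.5
```

```bash
python3 - <<'E'
from h import *
o=get_obs();print(o["ee_pos"],o["wrist_force"],o["opening"],o["qpos"],rows(o,[504.5,249.5,o["ee_pos"][2]]))
E
```

```text
[ 504.39373267 -117.79816935  295.31653562] [ 0.30976773  0.32698985 -3.4324263 ] 28.655953773930822 [ 0.96786656  0.29343688 -0.99652558  1.77666986  0.26246097  1.21377341
  1.61463122] [-5.35435555e-01  3.63374511e+00 -9.49968530e-04]
```

The mallet is held. I'll go out away from the rack first, clear of the small mallet, and then across to the stump.

Emit:
play_rows:
  targets:
    - [[-0.2,0,0,0,0,0,-1],[-0.5,0,0,0,0,0,-1],[-0.8,0,0,0,0,0,-1],[-0.95,0,0,0,0,0,-1],[-0.95,0.2,0,0,0,0,-1],[-0.95,0.5,0,0,0,0,-1],[-0.95,0.8,0,0,0,0,-1],[-0.95,1,0,0,0,0,-1]]

```text
clock: 21.05
ee_pos: [582.5, -2.6, 295.4]
tcp_rot: [-3.141, -0.001, -2.993]
wrist_force: [0.1, -0.3, -3.0]
opening: 29.3
grasp_force: 49.8
```

Emit:
play_rows:
  targets:
    - [[0,0.3,0,0,0,0,-1],[0,0.6,0,0,0,0,-1],[0,0.9,0,0,0,0,-1]]

```text
clock: 21.42
ee_pos: [570.1, 84.8, 295.2]
tcp_rot: [-3.141, -0.0, -2.996]
wrist_force: [-0.1, 0.3, -2.9]
opening: 28.7
grasp_force: 49.8
```

Emit:
play_rows:
  targets:
    - [[0.1,0.3,0,0,0,0,-1],[0.2,0.6,0,0,0,0,-1],[0.3,0.9,0,0,0,0,-1]]

```text
clock: 21.8
ee_pos: [527.0, 169.4, 295.2]
tcp_rot: [-3.141, -0.0, -2.996]
wrist_force: [0.7, 0.2, -2.7]
opening: 29.2
grasp_force: 49.8
```

Emit:
play_rows:
  targets:
    - [[0.05,0.3,0,0,0,0,-1],[0.1,0.6,0,0,0,0,-1],[0.11,0.75,0,0,0,0,-1],[0.115,0.83,0,0,0,0,-1],[0.115,0.83,0,0,0,0,-1],[0.115,0.83,0,0,0,0,-1]]

```text
clock: 22.55
ee_pos: [505.2, 247.9, 295.0]
tcp_rot: [-3.141, -0.0, -2.997]
wrist_force: [0.2, 0.7, -3.9]
opening: 29.1
grasp_force: 49.8
```

```bash
python3 - <<'E'
from h import *
o=get_obs();print(o["ee_pos"],o["tcp_rot"],o["wrist_force"],o["opening"],o["qpos"],rows(o,[504.5,249.5,o["ee_pos"][2]]))
w=capture("wrist");s=capture("scene")[130:310,120:340]
a=cv2.resize(w,None,fx=.9,fy=.9);b=cv2.resize(s,None,fx=1.3,fy=1.3)
C=np.zeros((378,800,3),np.uint8);C[:,:504]=a;C[:b.shape[0],504:504+b.shape[1]]=b
cv2.imwrite("pics/w7.png",C)
E
```

```text
[505.20775847 247.89785181 295.01271503] [-3.14064613e+00 -2.55685792e-04 -2.99738355e+00] [ 0.16576559  0.70734638 -3.86106841] 29.148056292983853 [ 0.23481689  0.39805013 -1.01307007  1.68093561  0.35320546  1.26142424
  0.86190132] [ 4.70167451e-03  1.68722887e-02 -1.47678410e-05]
```

View pics/w7.png

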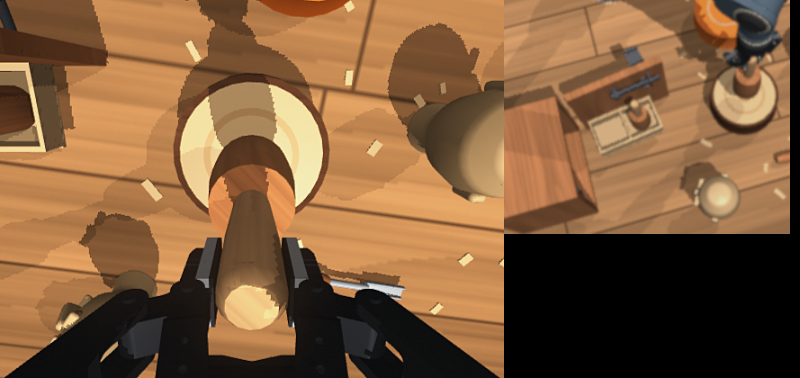

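The mallet hangs upright over the stump and the small mallet is still in its pocket. The stump ring centre is around (252,150). Lowering now.

Emit:
play_rows:
  targets:
    - [[0,0.01,0.15,0,0,0,-1],[0,0.015,0.3,0,0,0,-1],[0,0.015,0.42,0,0,0,-1],[0,0.015,0.5,0,0,0,-1],[0,0.015,0.54,0,0,0,-1],[0,0.015,0.555,0,0,0,-1],[0,0.015,0.565,0,0,0,-1],[0,0.015,0.565,0,0,0,-1]]

```text
clock: 23.65
ee_pos: [504.5, 250.8, 239.1]
tcp_rot: [3.142, 0.001, -2.995]
wrist_force: [0.0, -0.3, -4.1]
opening: 28.9
grasp_force: 50.0
```

Emit:
play_rows:
  targets:
    - [[0,0,0.008,0,0,0,-1],[0,0,0.016,0,0,0,-1],[0,0,0.016,0,0,0,-1]]

```text
clock: 24.02
ee_pos: [504.3, 250.6, 237.1]
tcp_rot: [-3.141, -0.0, -2.995]
wrist_force: [0.7, -0.2, -2.9]
opening: 28.9
grasp_force: 50.0
```

Emit:
play_rows:
  targets:
    - [[0,0,0.008,0,0,0,-1],[0,0,0.016,0,0,0,-1],[0,0,0.016,0,0,0,-1]]

```text
clock: 24.4
ee_pos: [504.5, 250.8, 236.0]
tcp_rot: [-3.141, 0.001, -2.995]
wrist_force: [-0.3, -1.3, 1.1]
opening: 28.8
grasp_force: 50.2
```

It has touched down. I'll release gradually, then retreat straight up.

Emit:
play_rows:
  newtons: 20
  targets:
    - [[0,0,-0.005,0,0,0,-1],[0,0,-0.005,0,0,0,-0.25],[0,0,-0.005,0,0,0,-0.1],[0,0,-0.005,0,0,0,0.1],[0,0,-0.005,0,0,0,0.4],[0,0,-0.005,0,0,0,0.6],[0,0,-0.005,0,0,0,0.6],[0,0,-0.15,0,0,0,0.6],[0,0,-0.45,0,0,0,0.6],[0,0,-0.9,0,0,0,0.6],[0,0,-0.9,0,0,0,0.6]]

```text
clock: 25.78
ee_pos: [505.6, 252.7, 330.2]
tcp_rot: [3.139, 0.008, -2.995]
wrist_force: [-0.3, -0.5, -0.2]
opening: 67.9
grasp_force: 0.0
```

```bash
python3 - <<'E'
from h import *
o=get_obs();print(o["ee_pos"],o["wrist_force"],o["opening"],o["clock"])
w=capture("wrist");s=capture("side")[100:340,180:400]
a=cv2.resize(w,None,fx=.8,fy=.8);b=cv2.resize(s,None,fx=1.55,fy=1.55)
C=np.zeros((378,800,3),np.uint8);C[:336,:448]=a;C[:b.shape[0],448:448+b.shape[1]]=b[:378]
cv2.imwrite("pics/w8.png",C)
E
```

```text
[505.5689767  252.71475553 330.24629501] [-0.29824643 -0.48169793 -0.24025733] 67.94900223612557 25.775
```

View pics/w8.png

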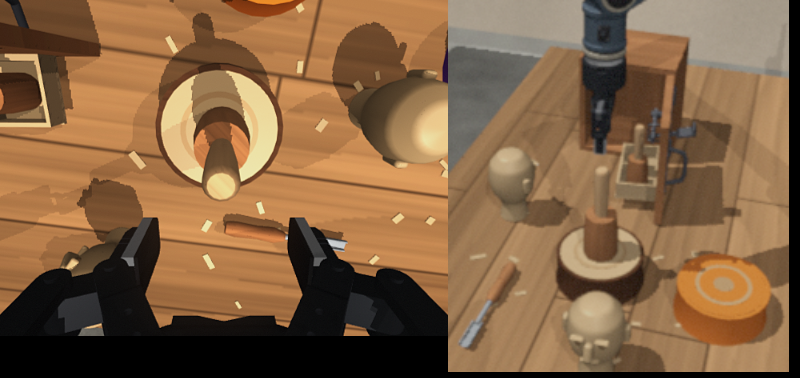

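The larger mallet stands upright in the middle of the stump: side panel (600,230), wrist panel (220,140). The door is open, the small mallet is in its pocket, and the gripper is clear. I'll hand the job in.

```bash
python3 -c "
from plant import *
print(finish_job())"
```

```text
the job is handed in; nothing more can be done
None
```

The job is handed in at about 26 s: the latch was pressed to its stop, the door is wide open (about 1.7 rad), the larger mallet stands upright near the middle of the stump, and the small mallet, heads and gouge were left alone.

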